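Prop the sprung bolt open and take out the slide carrier

ROBOT

A 7-joint arm with a two-finger parallel gripper is mounted at the origin on a cart in front of the work surface, level with it; the furniture and walls round the work are solid. World frame = base frame: x ahead of the robot, y to its left, z up, the work surface at z = 0. Lengths are in m, angles in degrees, forces in N, time in s.
With the tool pointing down it reaches from about 0.425 to 0.875 m from the base axis. Payload 4.7 kg.
Tool frame: the origin (TCP) lies at the very end of the fingers, on their centre line; the grasp point (between the pads) lies 19 mm behind it; z points along the fingers, y is the line along which they close (so a half turn about z gives the same grasp; the last joint's range is limited). The gripper opens to 87 mm and grips with 3 to 60 N. Pads are 19 mm wide; open, the fingers measure 117 mm over their backs; the gripper's body (75 mm by 190 mm) begins 51 mm behind the grasp point.
Start: joints at [65.781, 18.392, -4.016, 83.108, 1.295, 78.541, -3.26], TCP at [0.275, -0.589, 0.223] pointing down, gripper open.
Joint ranges: [-163.93, 163.93], [-17.29, 119.83], [-79.2, 71.16], [3.27, 140.29], [-89.18, 269.18], [5.43, 117.66], [-154.24, 154.24]. Speed limits (degrees/s): [147.25, 147.25, 180, 180, 180, 180, 180].

INTERFACE

Orientations are given as [roll, pitch, yaw] about the fixed x, y, z axes, in that order (R = Rz(yaw) Ry(pitch) Rx(roll)).
In Python, from cell import get_obs, read_camera, sign_off, silhouettes gives the robot as it stands.
- The arm moves only by the tool play_rows, never from a script. Its argument "steps" is a list that holds one entry, the list of rows, each a list of 7 numbers: the shift along the tool's x, y, z in m, then the turn, a rotation vector about the tool's x, y, z in rad, then the finger opening in m, from 0 to 0.087. A call has 1 to 12 rows; each row shifts and turns the commanded pose from where the row before left it, along the tool's axes as they then stand; what a row does not reach is not made up. A row lasts 1/10 s, in which the tool goes at most 50 mm and 8.59 degrees, less where a joint would pass 70% of its speed; a pose out of reach is approached as far as the arm can. A call is refused whole if a number of a shift passes 0.05 or a number of a turn 0.15, either way. A call with a gripper value outside its range is refused whole. The fingers move at their own pace and stop on an object; "force" is the grip in N (left out, the last holds). Time passes only in rows, so rows that do not move let the fingers close. It gives the time, the measured TCP pose, the force, the opening and the grip force at its end, in the units of the state.
- get_obs(): the state, without advancing time (a new reading comes with each control period).
- read_camera(name): name is "scene" or "top"; returns a dict with "frame" (420x560x3 uint8, red, green, blue), "intrinsics" (3x3 intrinsics, pixels), "view" (4x4, takes a point from world to camera coordinates). Camera axes: x right, y up, looking along -z (the intrinsics and any distortion apply to the point x, -y, -z); pixel columns grow to the right and rows downward; lengths in m; the calibration is good to about 2 mm. A picture is of the moment at which its call begins. There is no depth.
- sign_off(): hands the job in; it is judged then, once.
Trained networks look in the newest picture that a camera, given by its name, has taken for a name from the list of things; names that differ only in an ending like _2 or _b are one class to them, and where a whole thing is asked for, a point or a joint stands for the part that bears it (a point fixed in the world has none). Each returns a list of dicts, best first, with "p" (0 to 1); they miss things now and then, are a little off and sometimes report something else, mostly with a low value. They report only what shows in the picture. A call takes as long as a camera call. They do not tell look-alikes from the thing itself.
- silhouettes(camera, name): "pixels" (420x560 bool, what is visible of it) and "extent" ([left, top, right, bottom] in pixels, round what is visible of it).
The state is a dict: "time_s": time; "qpos": joint angles; "joint_velocities": joint speeds; "effort": joint torques, N m; "tool_pos": TCP position; "tool_rot": TCP orientation; "force": force on the tool from outside, world axes, zero at the start; "wrist_torque": the same for the moment, N m; "grip_width": finger opening in m; "grasp_force": force on a finger pad.
Only numpy, scipy, OpenCV 4.12 (cv2) and the standard library are available. Lean on these libraries where they do the work, as an engineer would, in place of code of your own. Each camera call takes 0.05 s, during which the arm holds its last target. There are 200 camera calls.

TASK

The sprung bolt on the sloping dock holds the slide carrier down and snaps shut as soon as it is let go, so prop it: push the loose block, narrow end down, all the way into the gap between the bolt's upturned tab and the fixed cheek, and leave it wedged there. With the bolt held back by the block alone, lift the carrier out by its fin and stand it upright in the tray, setting it down rather than dropping it. Leave the block in place and the petri dish, lamp and timer where they are.

Things in the scene. Friction and masses are not known exactly. Their poses are not given: they have to be found in the camera images.
- cradle: Fixed sloping top of the grey dock, a plate 94 x 150 mm tilted 30 degrees towards the robot. Origin: centre of the floor of the shallow seat holding the carrier, about 45 mm above the table. Axes: x up the slope (away from the robot), y to the left, z square out of the face (up and towards the robot). Lips 8 mm high surround the carrier with 1.5 to 2 mm play. The latch is on its right (-y).
- cheek (a point): Cradle point (0, -58, 42) mm, cradle axes. Aluminium fixed cheek left of the gap, 22 mm wide in x: its face stands square from cradle z = 20 to 42 mm at y = -58 mm, then flares away to y = -51 mm at z = 58 mm (its top). The bolt runs under it.
- tab (a point): Moves with the bolt; axes as the cradle's. Steel upturned tab of the bolt, right of the gap, 22 mm wide in x. With the bolt shut the point is at cradle (0, -65, 30) mm; the face is square from z = 20 to 30 mm at y = -65 mm, then flares away to y = -79 mm at z = 58 mm (its top). The bolt's flat bar, top at z = 20 mm, is the floor of the gap.
- bolt (a joint): Travel of the sprung bolt in m along the cradle's -y. 0 = shut: its nose reaches 4 mm over the right edge of the carrier's foot. It stops at 0.018; the nose is clear of the foot from about 0.006. A spring of 2.5 N at 0 rising to 4.5 N at 0.011 shuts it when it is let go. With the block fully down in the gap it reads 0.011.
- prop_seat (a point): Fixed point of the cradle (axes as the cradle's) at cradle x 0, y -67, z 20 mm: where the middle of the block's underside is when the block is fully down in the gap, standing square to the sloping face with its 34 mm width along the cradle's x. Better err towards the tab, which yields, than towards the cheek.
- prop: The loose grey plastic prop block, 34 mm (x) x 18 mm (y) x 60 mm tall (z), 50 g, standing on the table on its narrow end: the lowest 8.5 mm taper in y to a foot 12 mm thick. Origin: centre of its underside; z up through the block. Black grip ribs on its two 18 mm wide faces (+-x). Pushed down into the gap it spreads the bolt, taking 10 to 20 N.
- carrier: The loose grey slide carrier, about 160 g: foot plate 64 (x) x 76 (y) x 12 mm (z) with two thin glass slides on it, and in the middle an upright fin 10 mm thick (x), 40 mm wide (y), up to z = 57 mm, to grip across its thickness. Origin: centre of its underside; z along the fin, away from the foot. It starts in the dock, axes along the cradle's, and comes out along the cradle's z.
- tray: Shallow open steel tray, fixed on the table, 130 x 130 mm outside, rim 12 mm high, walls and floor 3 mm. Origin: centre of its underside; z up.
- lamp: Bystander: spirit lamp 69 x 69 x 93 mm. Origin: centre of its underside.
- dish: Bystander: petri dish 90 mm across, 14 mm high. Origin: centre of its underside.
- timer: Bystander: bench timer 62 x 64 x 18 mm. Origin: centre of its underside.
There are look-alikes about, which are no part of the job. What is shaped like the carrier but orange is not meant.

How it is judged (in metres and radians):
On the way:
1. the block alone, let go by the robot, holds the bolt back while the carrier is still in its seat (value of joint bolt above 0.008 m and distance between prop and prop_seat below 0.015 m and contact force between each of prop, cradle and the fingers below 0.05 N and contact force between each of prop, cradle and the arm below 0.05 N and distance between carrier and cradle below 0.008 m), for 0.2 s.
At the end, for the whole second after the job is handed in: The block is still wedged in the gap (its underside within 15 mm of prop_seat) with the bolt held back more than 8 mm; the carrier stands upright (within 0.1 rad) with its foot flat on the tray's floor, inside the rim; both at rest and released (value of joint bolt above 0.008 m and distance between prop and prop_seat below 0.015 m and angle between carrier's own z axis and vertical below 0.1 rad and horizontal distance between carrier and tray below 0.045 m and z of carrier in the frame of tray below 0.007 m and linear speed of each of carrier, prop below 0.02 m/s); the robot touches nothing.
It fails at once if the carrier is forced out of its seat while the bolt is not held back (z of carrier in the frame of cradle above 0.008 m and value of joint bolt below 0.005 m).
It fails at once if the carrier is let go in the air, more than 40 mm above the table away from the dock (contact force between carrier and the fingers below 0.05 N and height (world z) of carrier above 0.04 m and distance between carrier and cradle above 0.06 m).
It fails at once if the dish, the lamp or the timer is pushed more than 30 mm (distance of any of lamp, dish, timer from where it was at the start of the episode above 0.03 m).
It also fails if it takes over 45 s, if anything falls off the work surface, if the arm or the gripper's body presses on something with over 40 N, if the wrist force passes 120 N, or if a joint passes its speed limit or range.

## Working session

There is one attempt and no reset: what is moved stays moved. The work goes in short steps, Python scripts to look and compute and a tool call to move; the robot and the scene stay as the last step left them, time stands still between calls to the robot, and variables do not carry over. Pictures are saved under pics/ and viewed, at most 10 in all, crops included, and the job is handed in when it is done.

Besides the shell and the picture viewer there is one more tool, called after "Emit:" as name(argument=value, ...), one argument or row to a line, values as JSON. play_rows: Moves the arm, as the interface text tells. Its arguments: {"type":"object","properties":{"steps":{"type":"array","items":{"type":"array","items":{"type":"array","items":{"type":"number"}}}},"force":{"type":"number"}},"required":["steps"]}

```bash
ls; mkdir -p pics
python3 - <<'E'
from cell import *
import cv2,numpy as np
o=get_obs();print(o['time_s'],o['tool_pos'],o['tool_rot'])
for c in ['scene','top']:
    r=read_camera(c);np.savez(c+'.npz',**r);cv2.imwrite(f'pics/{c}0.png',r['frame'][:,:,::-1])
    print(c,r['intrinsics'].tolist(),np.round(r['view'],4).tolist(),[k for k in r])
    for n in ['prop','carrier','tray','cradle','tab','cheek','lamp','dish','timer','bolt']:
        for d in silhouettes(c,n):
            print(n,round(d['p'],2),d['extent'],int(d['pixels'].sum()))
E
```

```text
pics
0.0 [ 0.27469783 -0.58850801  0.22144768] [-1.79890630e+02  5.99147127e-03  2.50271755e+01]
scene [[540.9210787685298, 0.0, 279.3216503645337], [0.0, 540.9210787685298, 200.9783802015375], [0.0, 0.0, 1.0]] [[-0.8783, -0.4774, 0.0243, 0.3152], [0.2642, -0.4425, 0.857, -0.4068], [-0.3984, 0.7591, 0.5148, -0.6063], [0.0, 0.0, 0.0, 1.0]] ['frame', 'intrinsics', 'view']
prop 0.8 [334.8, 236.7, 357.5, 265.0] 498
prop 0.5 [206.0, 232.8, 253.4, 272.5] 1126
prop 0.37 [343.5, 199.6, 384.4, 226.8] 856
carrier 0.83 [374.9, 161.2, 405.1, 189.7] 730
carrier 0.8 [208.9, 230.3, 256.2, 276.3] 1188
tray 0.94 [261.5, 258.2, 360.0, 331.8] 3877
tab 0.47 [341.7, 200.1, 381.3, 225.3] 820
tab 0.45 [246.4, 218.3, 271.0, 245.5] 200
tab 0.39 [121.2, 226.8, 157.9, 277.0] 1383
cheek 0.77 [195.5, 215.1, 278.8, 277.6] 1773
lamp 0.88 [121.2, 226.9, 156.6, 278.4] 1430
dish 0.92 [344.0, 198.8, 381.6, 224.6] 886
timer 0.6 [158.3, 222.2, 199.6, 248.9] 693
bolt 0.57 [249.6, 216.0, 272.4, 246.0] 165
top [[396.05552343338314, 0.0, 275.06256907297796], [0.0, 396.05552343338314, 206.72050868011175], [0.0, 0.0, 1.0]] [[-0.0066, -0.9997, 0.0243, -0.4334], [0.992, -0.0035, 0.1266, -0.5837], [-0.1264, 0.025, 0.9917, -0.865], [0.0, 0.0, 0.0, 1.0]] ['frame', 'intrinsics', 'view']
prop 0.68 [168.2, 239.2, 235.2, 301.5] 3226
prop 0.42 [244.1, 268.0, 257.5, 284.6] 162
carrier 0.67 [382.2, 243.1, 415.9, 285.6] 1020
tray 0.7 [170.4, 238.3, 231.5, 302.0] 3305
tray 0.32 [311.2, 244.7, 350.8, 279.0] 1159
cradle 0.96 [165.5, 179.5, 234.6, 228.5] 1635
cradle 0.44 [199.0, 201.7, 230.2, 216.8] 211
tab 0.68 [199.7, 199.4, 231.3, 218.5] 155
cheek 0.92 [170.3, 179.8, 237.9, 225.8] 1568
lamp 0.92 [147.3, 119.6, 179.9, 152.2] 761
lamp 0.55 [172.0, 179.4, 235.6, 227.6] 1364
dish 0.92 [310.3, 245.3, 350.7, 279.9] 1158
timer 0.86 [199.5, 123.2, 232.2, 148.0] 723
bolt 0.72 [202.2, 202.2, 228.6, 220.0] 181
```

Run:
```python
import cv2
a=cv2.imread('pics/scene0.png');b=cv2.imread('pics/top0.png')
cv2.imwrite('pics/s1.png',cv2.resize(a[150:350,110:420],(775,500),interpolation=cv2.INTER_CUBIC))
cv2.imwrite('pics/t1.png',cv2.resize(b[110:310,140:420],(784,560),interpolation=cv2.INTER_CUBIC))
```

```text
(no output)
```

View pics/s1.png

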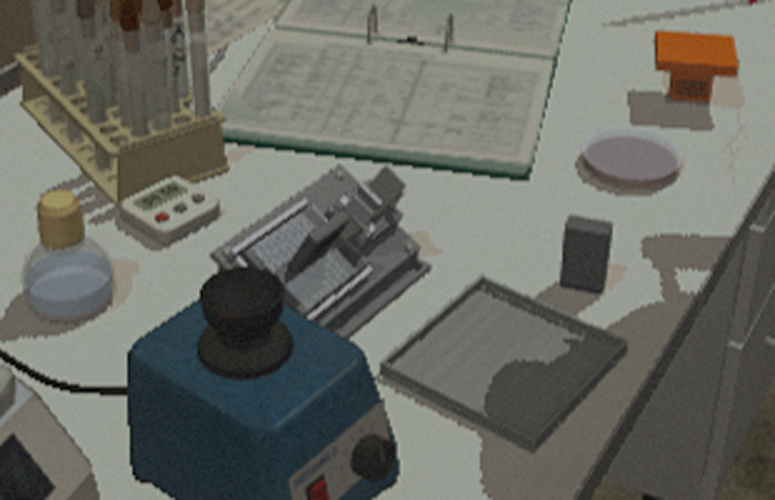

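View pics/t1.png

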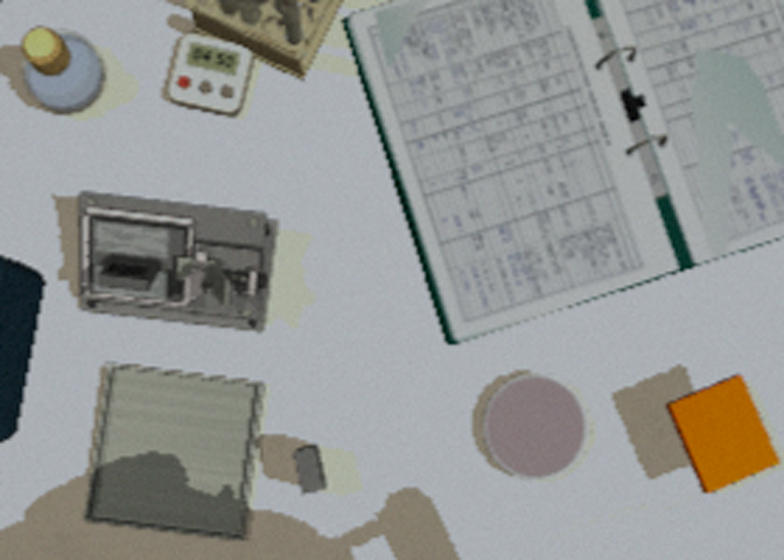

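The scene crop shows the dock in the middle, the prop near scene px (345,250) and the tray in front of the dock. In the top view the dock is around (200,203), the tray (200,270), the prop (251,277), and the orange look-alike carrier (398,264). Next I'll zoom in on the dock in both views.

```bash
cat > h.py <<'E'
import numpy as np,cv2
from scipy.spatial.transform import Rotation as R
def cam(n):
    d=np.load(n+'.npz');return d['intrinsics'],d['view']
def proj(n,P):
    K,V=cam(n);P=np.atleast_2d(P);c=P@V[:3,:3].T+V[:3,3];c=c*[1,-1,-1];u=c@K.T
    return u[:,:2]/u[:,2:]
def ray(n,px,z):
    K,V=cam(n);d=np.linalg.inv(K)@[px[0],px[1],1];d=d*[1,-1,-1]
    o=-V[:3,:3].T@V[:3,3];d=V[:3,:3].T@d
    return o+d*(z-o[2])/d[2]
E
python3 - <<'E'
import cv2,numpy as np
from h import *
a=cv2.imread('pics/scene0.png');b=cv2.imread('pics/top0.png')
A=cv2.resize(a[210:285,190:290],(800,600),interpolation=cv2.INTER_CUBIC)
B=cv2.resize(b[170:240,160:250],(771,600),interpolation=cv2.INTER_CUBIC)
cv2.imwrite('pics/sd.png',A);cv2.imwrite('pics/td.png',cv2.resize(b[170:240,160:250],(720,560),interpolation=cv2.INTER_CUBIC))
t=lambda u,v:(140+u/2.8,110+v/2.8)
for n,p,z in [('tray',(103,366),.012),('tray',(263,382),.012),('tray',(245,537),.012),('tray',(87,520),.012),('prop',(312,468),.06)]:
    print(n,ray('top',t(*p),z))
print(ray('scene',(110+586/2.5,150+222/2.5),.06))
E
```

```text
tray [ 0.50637426 -0.20764703  0.012     ]
tray [ 0.4923347  -0.34049987  0.012     ]
tray [ 0.36615867 -0.32662084  0.012     ]
tray [ 0.3809445  -0.19773408  0.012     ]
prop [ 0.42373437 -0.38300358  0.06      ]
[ 0.42730421 -0.38416246  0.06      ]
```

View pics/sd.png

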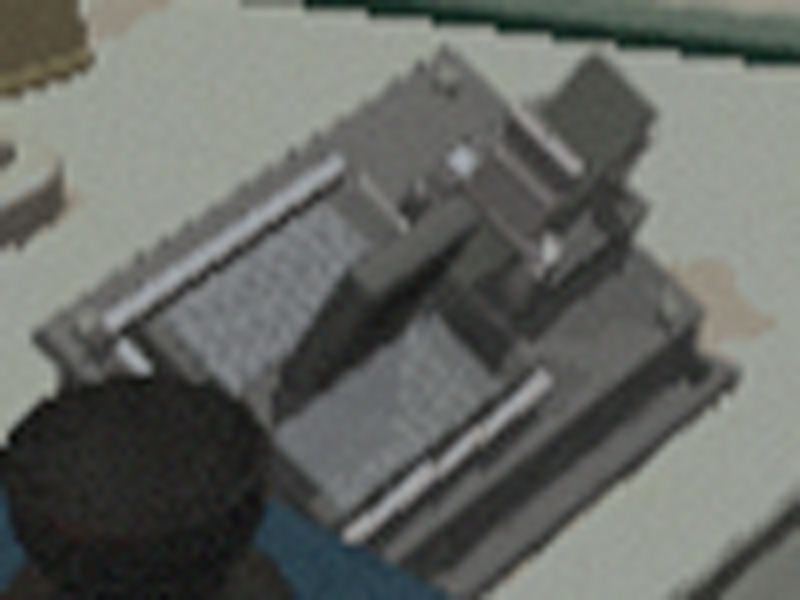

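View pics/td.png

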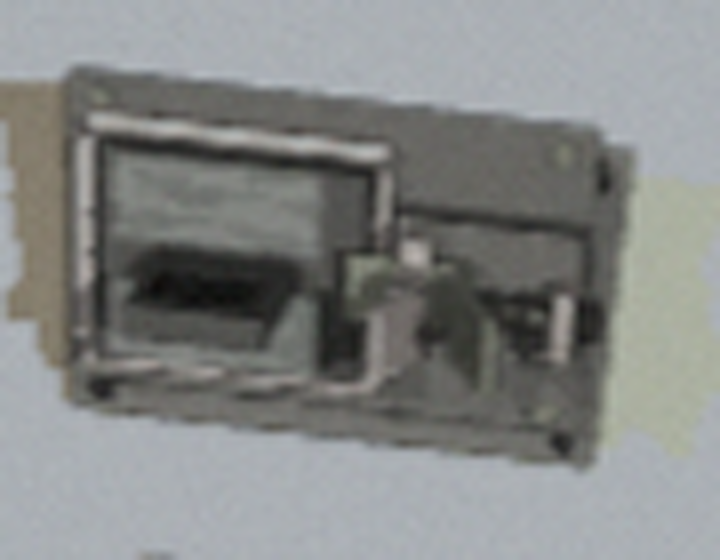

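The scene zoom shows the lips around the carrier, the fin near (375,300), and the cheek and the tab flap near (600,110). The top zoom shows the lips with inner corners at about (105,140), (375,160) and (100,358), and the fin top near (200,330). I'll fit the dock pose from these points and overlay it.

```bash
cat > fit.py <<'E'
from h import *
from scipy.optimize import least_squares
T=lambda u,v:(160+u/8,170+v/8)
def W(p,P): return R.from_euler('ZY',[p[3],-30],degrees=True).apply(np.array(P)/1000.)+p[:3]
obs=[((36,42,8),(90,117)),((36,-42,8),(392,153)),((-36,42,8),(82,367)),
 ((5,20,57),(130,305)),((5,-20,57),(280,318)),((-5,20,57),(124,342)),((-5,-20,57),(265,352))]
def f(p):
    r=(proj('top',W(p,[o[0] for o in obs]))-[T(*o[1]) for o in obs]).ravel()
    return np.r_[r,(p[2]-.045)/.002]
s=least_squares(f,[.58,-.25,.045,0]);p=s.x;print(p,np.round(s.fun,1).tolist())
np.save('cradle.npy',p)
if __name__=='__main__':
    def draw(img,n,off,sc,E):
        for a,b,c in E:
            q=(proj(n,W(p,[a,b]))-off)*sc
            cv2.line(img,*[tuple(int(v) for v in np.round(x+sc/2)) for x in q],c,1)
    E=[]
    def loop(L,c): E.extend((L[i],L[(i+1)%len(L)],c) for i in range(len(L)))
    loop([(36,42,8),(36,-42,8),(-36,-42,8),(-36,42,8)],(0,255,0))
    for x in(5,-5): loop([(x,20,12),(x,-20,12),(x,-20,57),(x,20,57)],(0,0,255))
    loop([(11,-58,20),(11,-58,42),(11,-51,58),(-11,-51,58),(-11,-58,42),(-11,-58,20)],(255,0,0))
    loop([(11,-65,20),(11,-65,30),(11,-79,58),(-11,-79,58),(-11,-65,30),(-11,-65,20)],(0,255,255))
    A=cv2.imread('pics/sd.png');B=cv2.imread('pics/td.png')
    draw(A,'scene',(190,210),8,E);draw(B,'top',(160,170),8,E)
    cv2.imwrite('pics/ov.png',np.hstack([cv2.resize(A,(400,300)),cv2.resize(B,(400,300))]) if 0 else cv2.resize(np.hstack([A,cv2.resize(B,(772,600))]),(800,305)))
    c=np.vstack([cv2.resize(A[:500],(464,290)),cv2.resize(B[50:500],(464,290))]);cv2.imwrite('pics/ov.png',c)
E
python3 fit.py
```

```text
[ 0.59458777 -0.24421778  0.04519466 -5.87752792] [-0.0, 1.0, -0.1, 0.3, 1.1, -0.7, -0.8, -0.2, -0.9, 0.0, -0.1, -0.5, 0.9, 0.1, 0.1]
```

View pics/ov.png

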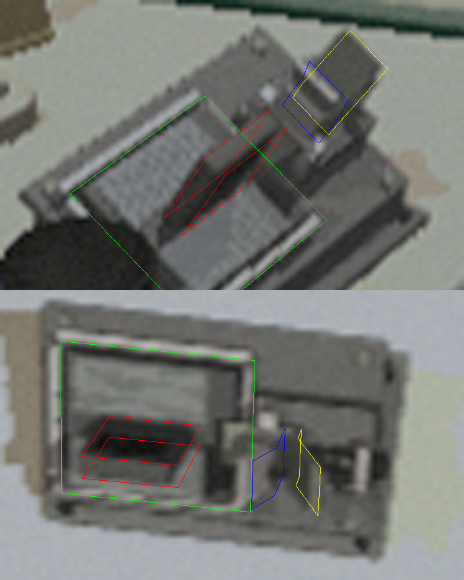

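The overlay agrees to about 2–3 mm in both views, with the tab corners at scene px (265,217). That's enough to start, so I'll go above the block.

Emit:
play_rows(
  steps=[
    [[0,0,0,0,0,-0.1486,0.07],[0,0,0,0,0,-0.1486,0.07],[0,0,0,0,0,-0.1486,0.07],[0,0,0,0,0,-0.1486,0.07],[0,0,0,0,0,-0.1486,0.07],[0,0,0,0,0,-0.1486,0.07],[0,0,0,0,0,-0.1486,0.07],[0,0,0,0,0,-0.1486,0.07],[0,0,0,0,0,-0.1486,0.07],[0,0,0,0,0,0,0.07]],
  ],
)

```text
time_s: 2.1
tool_pos: [0.2749, -0.5891, 0.2226]
tool_rot: [180.0, 0.0, 101.7]
force: [-0.2, 1.1, -0.6]
grip_width: 0.0701
grasp_force: 0.0
```

Emit:
play_rows(
  steps=[
    [[0.0213,0.0236,0,0,0,0,0.07],[0.0213,0.0236,0,0,0,0,0.07],[0.0213,0.0236,0,0,0,0,0.07],[0.0213,0.0236,0,0,0,0,0.07],[0.0213,0.0236,0,0,0,0,0.07],[0.0213,0.0236,0,0,0,0,0.07],[0.0213,0.0236,0,0,0,0,0.07],[0.0213,0.0236,0,0,0,0,0.07],[0,0,0,0,0,0,0.07],[0,0,0,0,0,0,0.07]],
  ],
)

```text
time_s: 3.1
tool_pos: [0.4259, -0.3836, 0.2228]
tool_rot: [-180.0, 0.0, 101.6]
force: [-1.5, 0.1, -0.6]
grip_width: 0.07
grasp_force: 0.0
```

```bash
cat >> h.py <<'E'
def go(pos,rot):
    """body-frame shift and rotvec from the measured pose to pos, Rotation rot"""
    from cell import get_obs
    o=get_obs();r=R.from_euler('xyz',o['tool_rot'],degrees=True)
    print('t',o['time_s'],'pos',np.round(o['tool_pos'],4),'rot',np.round(o['tool_rot'],1),'F',np.round(o['force'],1),'w',round(float(o['grip_width']),4),'q',np.round(o['qpos'],0))
    print('shift',np.round(r.inv().apply(np.array(pos)-o['tool_pos']),4),'turn',np.round((r.inv()*rot).as_rotvec(),4))
E
python3 - <<'E'
from h import *
go([.4255,-.3835,.026],R.from_euler('xyz',[180,0,101.6],degrees=True))
from cell import *
for c in ['top','scene']:
    read_camera(c)
    for d in silhouettes(c,'prop')[:2]: print(c,d['p'],d['extent'])
cv2.imwrite('pics/x.png',read_camera('scene')['frame'][:,:,::-1])
im=cv2.imread('pics/x.png');cv2.imwrite('pics/x2.png',cv2.resize(im[130:290,260:440],(720,640))[:600])
E
```

```text
t 3.1 pos [ 0.4259 -0.3836  0.2228] rot [-180.     0.   101.6] F [-1.5  0.1 -0.6] w 0.07 q [ 59.  10. -23.  94.   4.  77.  48.]
shift [ 0.0003 -0.0003  0.1968] turn [-0.0002  0.0008  0.0002]
scene 0.6 [337.0, 236.3, 356.2, 268.5]
```

Emit:
play_rows(
  steps=[
    [[0,0,0.035,0,0,0,0.07],[0,0,0.035,0,0,0,0.07],[0,0,0.035,0,0,0,0.07],[0,0,0.032,0,0,0,0.07],[0,0,0,0,0,0,0.07],[0,0,0,0,0,0,0.07]],
  ],
)

```text
time_s: 3.95
tool_pos: [0.4251, -0.3845, 0.0858]
tool_rot: [-180.0, -0.0, 101.6]
force: [-0.1, 0.4, 1.2]
grip_width: 0.0697
grasp_force: 0.0
```

Run:
```python
from h import *
from cell import *
go([.4255,-.3835,.026],R.from_euler('xyz',[180,0,101.6],degrees=True))
A=read_camera('scene')['frame'][:,:,::-1];B=read_camera('top')['frame'][:,:,::-1]
cv2.imwrite('pics/g1.png',np.hstack([cv2.resize(A[180:280,300:400],(400,400),interpolation=2),cv2.resize(B[220:320,200:300],(400,400),interpolation=2)]))
```

```text
t 3.95 pos [ 0.4251 -0.3845  0.0858] rot [-180.    -0.   101.6] F [-0.1  0.4  1.2] w 0.0697 q [ 59.  17. -22. 103.   7.  62.  46.]
shift [0.0008 0.0006 0.0598] turn [-0.0003 -0.0005 -0.0003]
```

View pics/g1.png

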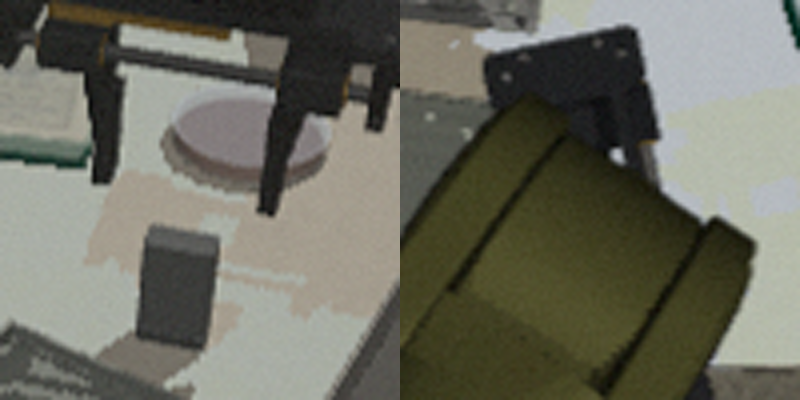

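The left panel shows the open fingers straddling the block, with tips at about (102,182) and (268,212) and the block top at (183,240). It's centred, so I'll descend and grip.

Emit:
play_rows(
  force=45,
  steps=[
    [[0,0,0.025,0,0,0,0.07],[0,0,0.025,0,0,0,0.07],[0,0,0.01,0,0,0,0.07],[0,0,0,0,0,0,0.02],[0,0,0,0,0,0,0.02],[0,0,0,0,0,0,0.02],[0,0,0,0,0,0,0.02],[0,0,0,0,0,0,0.02]],
  ],
)

```text
time_s: 4.85
tool_pos: [0.4259, -0.3844, 0.0264]
tool_rot: [180.0, 0.1, 101.7]
force: [0.8, 0.9, 0.2]
grip_width: 0.0381
grasp_force: 0.0
```

Emit:
play_rows(
  steps=[
    [[0,0,0,0,0,0,0.02],[0,0,0,0,0,0,0.02],[0,0,0,0,0,0,0.02],[0,0,-0.02,0,0,0,0.02],[0,0,-0.04,0,0,0,0.02],[0,0,-0.04,0,0,0,0.02],[0,0,-0.04,0,0,0,0.02],[0,0,0,0,0,0,0.02],[0,0,0,0,0,0,0.02]],
  ],
)

```text
time_s: 5.75
tool_pos: [0.4257, -0.3842, 0.1662]
tool_rot: [180.0, 0.1, 101.7]
force: [-0.1, 0.7, -1.2]
grip_width: 0.0333
grasp_force: 45.0
```

```bash
cat >> h.py <<'E'
CR=np.load('cradle.npy') if __import__('os').path.exists('cradle.npy') else None
def RC(): return R.from_euler('ZY',[CR[3],-30],degrees=True)
def cp(P): return RC().apply(np.array(P)/1000.)+CR[:3]
def RT(): # tool in cradle: z=-Zc, y=+Xc
    return RC()*R.from_matrix(np.array([[0,1,0],[1,0,0],[0,0,-1]]).T)
E
python3 - <<'E'
from h import *
print(RT().as_euler('xyz',degrees=True), cp((0,-67,20)))
go(cp((0,-68,26+20+70)),RT())
from cell import *
A=read_camera('scene')
print([(d['p'],d['extent']) for d in silhouettes('scene','prop')[:2]])
E
```

```text
[150.           0.          84.12247208] [ 0.57777937 -0.30984154  0.06251517]
t 5.75 pos [ 0.4257 -0.3842  0.1662] rot [1.800e+02 1.000e-01 1.017e+02] F [-0.1  0.7 -1.2] w 0.0333 q [ 59.  12. -23.  98.   5.  70.  47.]
shift [0.0557 0.1178 0.0206] turn [-0.5184 -0.0787  0.2993]
[(0.68, [341.4, 171.7, 361.6, 204.2])]
```

Emit:
play_rows(
  steps=[
    [[0,0,-0.03,0,0,0,0.02],[0,0,-0.03,0,0,0,0.02],[0,0,0,-0.1037,-0.0157,0.0599,0.02],[0,0,0,-0.1037,-0.0157,0.0599,0.02],[0,0,0,-0.1037,-0.0157,0.0599,0.02],[0,0,0,-0.1037,-0.0157,0.0599,0.02],[0,0,0,-0.1037,-0.0157,0.0599,0.02],[0,0,0,0,0,0,0.02],[0,0,0,0,0,0,0.02]],
  ],
)

```text
time_s: 6.75
tool_pos: [0.4248, -0.3835, 0.2243]
tool_rot: [150.3, -0.2, 84.1]
force: [-0.2, 0.1, -0.2]
grip_width: 0.0335
grasp_force: 45.0
```

Run:
```python
from h import *
go(cp((0,-68,26+20+70)),RT())
```

```text
t 6.75 pos [ 0.4248 -0.3835  0.2243] rot [150.3  -0.2  84.1] F [-0.2  0.1 -0.2] w 0.0335 q [ 71.  -5. -17. 114. -29.  53.  62.]
shift [0.0877 0.0448 0.1164] turn [-0.0045 -0.0026 -0.001 ]
```

Emit:
play_rows(
  steps=[
    [[0.022,0.0112,0,0,0,0,0.02],[0.022,0.0112,0,0,0,0,0.02],[0.022,0.0112,0,0,0,0,0.02],[0.0217,0.0112,0,0,0,0,0.02],[0,0,0.03,0,0,0,0.02],[0,0,0.03,0,0,0,0.02],[0,0,0.03,-0.0045,-0.0026,0,0.02],[0,0,0.026,0,0,0,0.02],[0,0,0,0,0,0,0.02],[0,0,0,0,0,0,0.02]],
  ],
)

```text
time_s: 7.75
tool_pos: [0.5321, -0.3057, 0.1478]
tool_rot: [149.8, -0.0, 84.2]
force: [-0.0, 0.7, -0.7]
grip_width: 0.0336
grasp_force: 45.0
```

Run:
```python
from h import *
from cell import *
go(cp((0,-68,26+20+70)),RT())
A=read_camera('scene')['frame'][:,:,::-1];B=read_camera('top')['frame'][:,:,::-1]
cv2.imwrite('pics/g2.png',np.hstack([cv2.resize(A[175:275,190:290],(400,400),interpolation=2),cv2.resize(B[150:250,160:260],(400,400),interpolation=2)]))
```

```text
t 7.75 pos [ 0.5321 -0.3057  0.1478] rot [149.8  -0.   84.2] F [-0.   0.7 -0.7] w 0.0336 q [ 64.   1. -28. 118. -24.  37.  47.]
shift [-0.0004 -0.003   0.0008] turn [ 0.0029 -0.0011  0.0013]
```

View pics/g2.png

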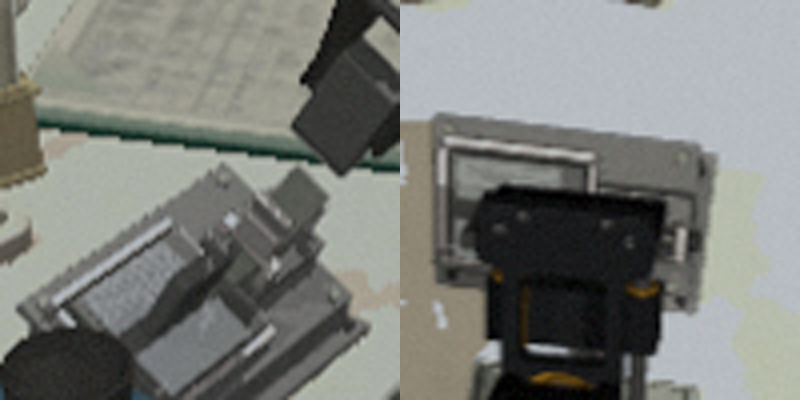

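The left panel shows the block's lower edge from (293,125) to (342,173), and the tab top from (303,168) to (328,195). I'll compare both with the model projection.

Run:
```python
from h import *
from cell import *
o=get_obs();r=R.from_euler('xyz',o['tool_rot'],degrees=True)
B=lambda x,y,z: r.apply(np.array([y,x,26-z])/1000)+o['tool_pos'] # block pt -> world
print('block +y face bottom edge',proj('scene',[B(17,6,0),B(-17,6,0)]).round(1),'obs (263.2,206.2) (275.5,218.2)')
print('block z8.5',proj('scene',[B(17,9,8.5),B(-17,9,8.5)]).round(1))
print('tab top',proj('scene',cp([(11,-79,58),(-11,-79,58)])).round(1),'obs (265.8,217) (272,223.8)')
for d in [(0,3,0),(3,0,0),(0,0,3)]: print(d,(proj('scene',cp([d]))-proj('scene',cp([(0,0,0)]))).round(2))
```

```text
block +y face bottom edge [[263.9 205.6]
 [276.9 218.6]] obs (263.2,206.2) (275.5,218.2)
block z8.5 [[264.9 203.5]
 [278.  216.7]]
tab top [[264.9 216.1]
 [273.1 224.2]] obs (265.8,217) (272,223.8)
(0, 3, 0) [[-1.02  0.79]]
(3, 0, 0) [[-1.11 -1.15]]
(0, 0, 3) [[ 0.6  -0.84]]
```

Emit:
play_rows(
  steps=[
    [[-0.001,-0.004,0,0.003,0,0,0.02],[0,0,0.012,0,0,0,0.02],[0,0,0.012,0,0,0,0.02],[0,0,0.01,0,0,0,0.02],[0,0,0.006,0,0,0,0.02],[0,0,0,0,0,0,0.02],[0,0,0,0,0,0,0.02]],
  ],
)

```text
time_s: 8.55
tool_pos: [0.5472, -0.3092, 0.1107]
tool_rot: [150.0, 0.0, 84.1]
force: [-0.1, -0.0, -0.5]
grip_width: 0.0336
grasp_force: 45.0
```

Emit:
play_rows(
  force=60,
  steps=[
    [[0,0,0.005,0,0,0,0.02],[0,0,0.005,0,0,0,0.02],[0,0,0,0,0,0,0.02]],
  ],
)

```text
time_s: 8.85
tool_pos: [0.5526, -0.3086, 0.1018]
tool_rot: [150.0, -0.0, 84.1]
force: [0.2, 2.9, -0.2]
grip_width: 0.0335
grasp_force: 60.0
```

Run:
```python
from h import *
from cell import *
go(cp((0,-68,26+20)),RT())
o=get_obs();print('Fcradle',RC().inv().apply(o['force']),o['wrist_torque'])
A=read_camera('scene')['frame'][:,:,::-1]
cv2.imwrite('pics/g3.png',cv2.resize(A[175:275,190:290],(500,500),interpolation=2))
```

```text
t 8.85 pos [ 0.5526 -0.3086  0.1018] rot [150.   -0.   84.1] F [ 0.2  2.9 -0.2] w 0.0335 q [ 62.   7. -29. 118. -21.  30.  45.]
shift [0.0004 0.0022 0.0206] turn [-0.0001 -0.0004 -0.0002]
Fcradle [-0.19569126  2.89685191 -0.17384181] [0.7108672  0.38492731 0.35830812]
```

View pics/g3.png

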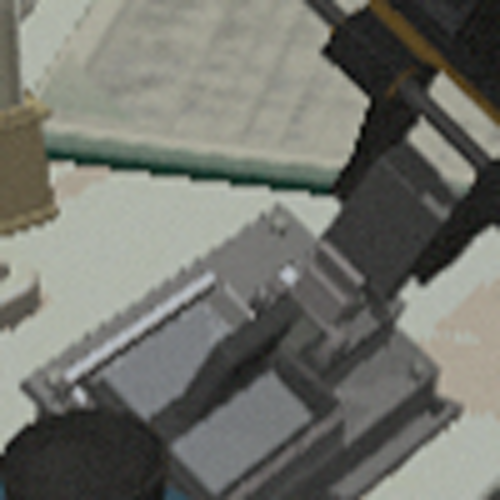

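The block's foot is in the mouth of the gap at about (360,290), and the 2.9 N along cradle +y is the spring pushing through the tab. I'll push on down.

Emit:
play_rows(
  steps=[
    [[0,0,0.004,0,0,0,0.02],[0,0,0.004,0,0,0,0.02],[0,0,0.004,0,0,0,0.02],[0,0,0,0,0,0,0.02]],
  ],
)

```text
time_s: 9.3
tool_pos: [0.5583, -0.3101, 0.0913]
tool_rot: [150.0, 0.0, 84.1]
force: [1.1, 2.1, -0.3]
grip_width: 0.0333
grasp_force: 60.0
```

Emit:
play_rows(
  steps=[
    [[0,0,0.003,0,0,0,0.02],[0,0,0.003,0,0,0,0.02],[0,0,0.002,0,0,0,0.02],[0,0,0,0,0,0,0.02]],
  ],
)

```text
time_s: 9.7
tool_pos: [0.5621, -0.3105, 0.0844]
tool_rot: [150.0, 0.0, 84.1]
force: [2.0, 4.2, -0.9]
grip_width: 0.034
grasp_force: 60.0
```

Run:
```python
from h import *
from cell import *
go(cp((0,-68,26+20)),RT())
o=get_obs();print('Fcradle',RC().inv().apply(o['force']),o['wrist_torque'])
```

```text
t 9.7 pos [ 0.5621 -0.3105  0.0844] rot [150.    0.   84.1] F [ 2.   4.2 -0.9] w 0.034 q [ 61.  10. -28. 118. -19.  28.  43.]
shift [0.0012 0.0025 0.0007] turn [-0.      0.0007 -0.0007]
Fcradle [ 0.85789626  4.41171532 -1.55665039] [0.87005233 0.25606241 0.50241637]
```

Emit:
play_rows(
  steps=[
    [[0,0,0.002,0,0,0,0.02],[0,0,0.002,0,0,0,0.02],[0,0,0,0,0,0,0.02],[0,0,0,0,0,0,0.02]],
  ],
)

```text
time_s: 10.1
tool_pos: [0.5626, -0.3135, 0.0833]
tool_rot: [150.0, 0.2, 83.9]
force: [-18.9, 6.1, 23.0]
grip_width: 0.0333
grasp_force: 60.0
```

Run:
```python
from h import *
from cell import *
go(cp((0,-68,26+20)),RT())
o=get_obs();print('Fcradle',RC().inv().apply(o['force']),o['wrist_torque'])
A=read_camera('scene')['frame'][:,:,::-1];B=read_camera('top')['frame'][:,:,::-1]
cv2.imwrite('pics/g4.png',cv2.resize(A[190:270,200:300],(800,640),interpolation=2)[:600])
```

```text
t 10.1 pos [ 0.5626 -0.3135  0.0833] rot [150.    0.2  83.9] F [-18.9   6.1  23. ] w 0.0333 q [ 61.  10. -28. 118. -19.  28.  43.]
shift [ 0.0042  0.0023 -0.0006] turn [-0.0003  0.0044 -0.0013]
Fcradle [-5.3171585   4.09230892 29.61603918] [1.36695229 1.74248697 0.71110477]
```

Bottomed on the gap floor (30 N). I'll ease the push, nudge the block against the cheek, and look.

Emit:
play_rows(
  steps=[
    [[0.001,0,-0.0015,0,0,0,0.02],[0.001,0,0,0,0,0,0.02],[0.001,0,0,0,0,0,0.02],[0,0,0,0,0,0,0.02]],
  ],
)

```text
time_s: 10.6
tool_pos: [0.5628, -0.3104, 0.0836]
tool_rot: [150.0, 0.2, 83.9]
force: [-6.9, 3.4, 7.2]
grip_width: 0.0336
grasp_force: 60.0
```

Run:
```python
from h import *
from cell import *
go(cp((0,-68,26+20)),RT())
o=get_obs();print('Fcradle',RC().inv().apply(o['force']),o['wrist_torque'])
A=read_camera('scene')['frame'][:,:,::-1];B=read_camera('top')['frame'][:,:,::-1]
cv2.imwrite('pics/g4.png',cv2.resize(A[190:270,200:300],(800,640),interpolation=2)[:600])
```

```text
t 10.6 pos [ 0.5628 -0.3104  0.0836] rot [150.    0.2  83.9] F [-6.9  3.4  7.2] w 0.0336 q [ 61.  10. -28. 118. -19.  28.  43.]
shift [ 0.0011  0.0023 -0.0003] turn [ 0.0008  0.0047 -0.0017]
Fcradle [-2.63540887  2.6549042   9.79332843] [0.65658476 1.04397652 0.3149109 ]
```

View pics/g4.png

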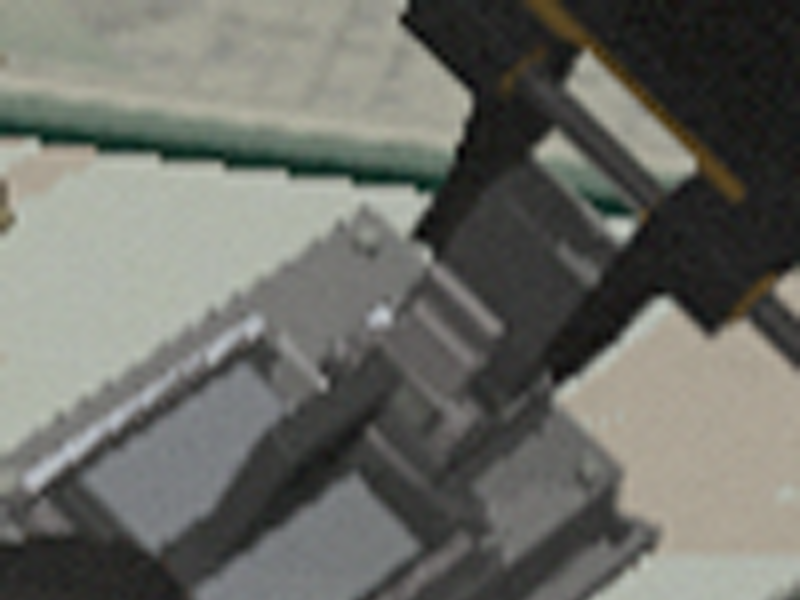

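The block stands deep behind the cheek, whose top edge runs (430,265)–(500,335), and straddles it evenly. I'll release and retreat.

Emit:
play_rows(
  steps=[
    [[0,0,0,0,0,0,0.06],[0,0,0,0,0,0,0.06],[0,0,0,0,0,0,0.06],[0,0,0,0,0,0,0.06],[0,0,-0.02,0,0,0,0.06],[0,0,-0.03,0,0,0,0.06],[0,0,-0.03,0,0,0,0.06],[0,0,-0.02,0,0,0,0.06],[0,0,0,0,0,0,0.06],[0,0,0,0,0,0,0.06],[0,0,0,0,0,0,0.06]],
  ],
)

```text
time_s: 11.8
tool_pos: [0.5137, -0.3022, 0.168]
tool_rot: [150.1, -0.0, 84.1]
force: [-0.6, 0.2, 1.1]
grip_width: 0.0596
grasp_force: 0.0
```

Run:
```python
from h import *
from cell import *
go(cp((0,0,26+60)),RT())
A=read_camera('scene')['frame'][:,:,::-1];B=read_camera('top')['frame'][:,:,::-1]
cv2.imwrite('pics/g5.png',np.hstack([cv2.resize(A[195:270,200:275],(400,400),interpolation=2),cv2.resize(B[170:245,160:235],(400,400),interpolation=2)]))
```

```text
t 11.8 pos [ 0.5137 -0.3022  0.168 ] rot [150.1  -0.   84.1] F [-0.6  0.2  1.1] w 0.0596 q [ 66.  -2. -28. 119. -26.  40.  48.]
shift [0.066  0.0031 0.0576] turn [-0.001   0.0001 -0.0009]
```

View pics/g5.png

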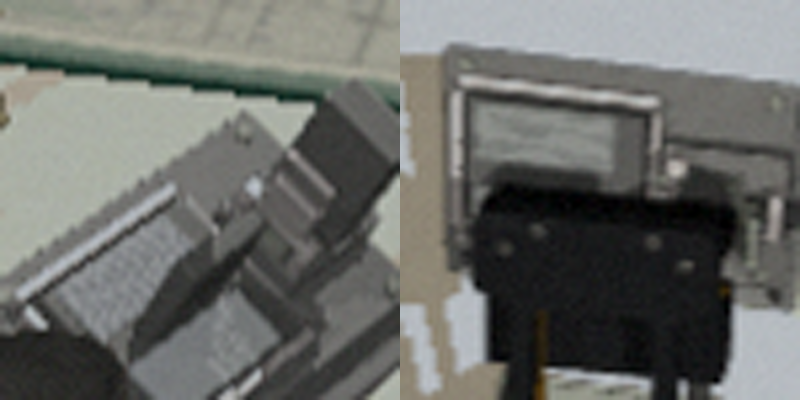

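The block stands wedged by itself at left-panel (340,150). Now I'll go over the fin.

Emit:
play_rows(
  force=30,
  steps=[
    [[0.022,0.001,0,0,0,0,0.06],[0.022,0.001,0,0,0,0,0.06],[0.022,0.001,0,0,0,0,0.06],[0,0,0.03,0,0,0,0.06],[0,0,0.025,0,0,0,0.06],[0,0,0.02,0,0,0,0.06],[0,0,0.02,0,0,0,0.06],[0,0,0.015,0,0,0,0.06],[0,0,0.005,0,0,0,0.06],[0,0,0,0,0,0,0.06],[0,0,0,0,0,0,0.06]],
  ],
)

```text
time_s: 13.0
tool_pos: [0.5806, -0.2434, 0.0714]
tool_rot: [150.0, 0.0, 84.0]
force: [-0.3, 0.0, 0.6]
grip_width: 0.06
grasp_force: 0.0
```

Emit:
play_rows(
  steps=[
    [[0,0,0,0,0,0,0.02],[0,0,0,0,0,0,0.02],[0,0,0,0,0,0,0.02],[0,0,0,0,0,0,0.002],[0,0,0,0,0,0,0.002],[0,0,0,0,0,0,0.002],[0,0,0,0,0,0,0.002],[0,0,0,0,0,0,0.002]],
  ],
)

```text
time_s: 13.8
tool_pos: [0.5802, -0.2435, 0.0711]
tool_rot: [150.0, 0.0, 84.0]
force: [-0.7, 0.8, 0.9]
grip_width: 0.0096
grasp_force: 30.0
```

Run:
```python
from h import *
from cell import *
go(cp((0,0,26+60)),RT())
o=get_obs();print('Fcradle',RC().inv().apply(o['force']),o['grasp_force'])
A=read_camera('scene')['frame'][:,:,::-1];B=read_camera('top')['frame'][:,:,::-1]
cv2.imwrite('pics/g6.png',cv2.resize(A[195:270,190:290],(800,600),interpolation=2))
```

```text
t 13.8 pos [ 0.5802 -0.2435  0.0711] rot [150.   0.  84.] F [-0.7  0.8  0.9] w 0.0096 q [ 59.   9. -34. 121. -12.  23.  30.]
shift [ 0.0007 -0.0005 -0.0564] turn [-0.0002  0.0013 -0.0009]
Fcradle [-0.20929765  0.68622828  1.15562876] 29.999843104742467
```

View pics/g6.png

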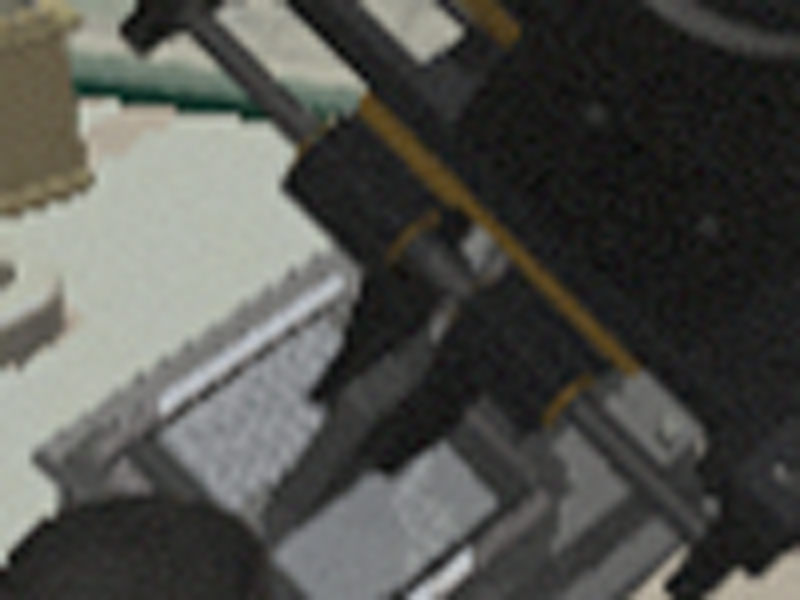

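The fingers hold the fin at about (400,350), with the opening at 9.6 mm. I'll lift slowly along the cradle normal.

Emit:
play_rows(
  force=45,
  steps=[
    [[0,0,0,0,0,0,0.002],[0,0,0,0,0,0,0.002],[0,0,-0.002,0,0,0,0.002],[0,0,-0.002,0,0,0,0.002],[0,0,0,0,0,0,0.002]],
  ],
)

```text
time_s: 14.4
tool_pos: [0.5784, -0.2433, 0.0748]
tool_rot: [150.0, 0.1, 84.0]
force: [-0.0, 0.1, -1.2]
grip_width: 0.0097
grasp_force: 45.0
```

Emit:
play_rows(
  steps=[
    [[0,0,-0.005,0,0,0,0.002],[0,0,-0.008,0,0,0,0.002],[0,0,-0.015,0,0,0,0.002],[0,0,-0.02,0,0,0,0.002],[0,0,-0.02,0,0,0,0.002],[0,0,-0.02,0,0,0,0.002],[0,0,-0.015,0,0,0,0.002],[0,0,0,0,0,0,0.002],[0,0,0,0,0,0,0.002]],
  ],
)

```text
time_s: 15.3
tool_pos: [0.5272, -0.238, 0.1642]
tool_rot: [150.0, 0.1, 84.0]
force: [-0.0, 0.2, -1.6]
grip_width: 0.0096
grasp_force: 45.0
```

Run:
```python
from h import *
from cell import *
go([.436,-.268,.15],R.from_euler('xyz',[180,0,84],degrees=True))
A=read_camera('scene')['frame'][:,:,::-1];B=read_camera('top')['frame'][:,:,::-1]
cv2.imwrite('pics/g7.png',np.hstack([cv2.resize(A[140:290,190:340],(400,400),interpolation=2),cv2.resize(B[170:320,150:300],(400,400),interpolation=2)]))
```

```text
t 15.3 pos [ 0.5272 -0.238   0.1642] rot [1.5e+02 1.0e-01 8.4e+01] F [-0.   0.2 -1.6] w 0.0096 q [ 65.  -6. -34. 122. -25.  38.  41.]
shift [-0.0393 -0.083  -0.0315] turn [0.5244 0.0018 0.0011]
```

View pics/g7.png

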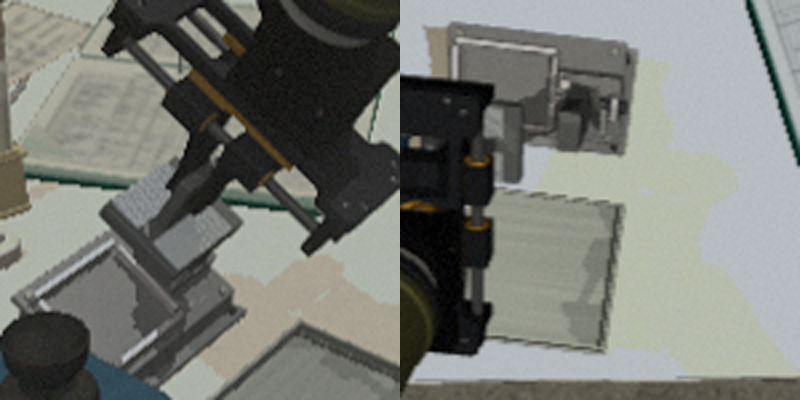

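The carrier is out, held by the fin, and the block stays in the gap (right panel (575,130)). I'll turn it upright.

Emit:
play_rows(
  steps=[
    [[0,-0.01,-0.01,0.105,0,0,0.002],[0,-0.01,-0.01,0.105,0,0,0.002],[0,-0.01,0,0.105,0,0,0.002],[0,-0.01,0,0.105,0,0,0.002],[0,-0.01,0,0.1045,0.002,0.001,0.002],[0,0,0,0,0,0,0.002],[0,0,0,0,0,0,0.002]],
  ],
)

```text
time_s: 16.1
tool_pos: [0.4721, -0.2312, 0.1652]
tool_rot: [180.0, -0.2, 84.1]
force: [-1.4, -0.7, -2.5]
grip_width: 0.0098
grasp_force: 45.0
```

Run:
```python
from h import *
go([.4365,-.268,.15],R.from_euler('xyz',[180,0,84],degrees=True))
```

```text
t 16.1 pos [ 0.4721 -0.2312  0.1652] rot [180.   -0.2  84.1] F [-1.4 -0.7 -2.5] w 0.0098 q [ 61.   8. -40. 104.   6.  70.  13.]
shift [-0.0403 -0.0316  0.015 ] turn [ 0.0006 -0.0038  0.0011]
```

Emit:
play_rows(
  steps=[
    [[-0.0135,-0.0105,0,0,-0.0038,0,0.002],[-0.0135,-0.0105,0,0,0,0,0.002],[-0.0135,-0.0105,0,0,0,0,0.002],[0,0,0.025,0,0,0,0.002],[0,0,0.025,0,0,0,0.002],[0,0,0.025,0,0,0,0.002],[0,0,0.025,0,0,0,0.002],[0,0,0.015,0,0,0,0.002],[0,0,0,0,0,0,0.002],[0,0,0,0,0,0,0.002]],
  ],
)

```text
time_s: 17.1
tool_pos: [0.436, -0.2695, 0.0521]
tool_rot: [180.0, 0.2, 84.0]
force: [0.4, -0.4, -1.5]
grip_width: 0.0098
grasp_force: 45.0
```

Run:
```python
from h import *
from cell import *
go([.4365,-.268,.033],R.from_euler('xyz',[180,0,84],degrees=True))
A=read_camera('scene')['frame'][:,:,::-1]
cv2.imwrite('pics/g8.png',cv2.resize(A[200:340,220:380],(800,700),interpolation=2)[:600])
```

```text
t 17.1 pos [ 0.436  -0.2695  0.0521] rot [180.    0.2  84. ] F [ 0.4 -0.4 -1.5] w 0.0098 q [ 63.  14. -37. 112.  10.  57.  14.]
shift [0.0016 0.0003 0.0191] turn [ 0.0006  0.0031 -0.0004]
```

View pics/g8.png

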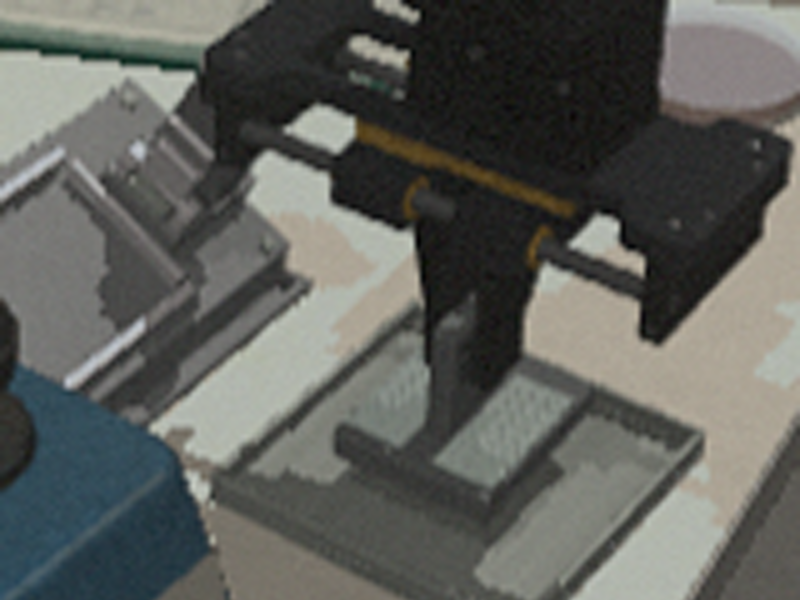

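The carrier hangs level inside the tray, with its foot at (460,450). The gripper body's far end at (220,150) comes close to the block, so I'll set it down 18 mm nearer the robot and 8 mm to the left, which is still well inside the rim.

Emit:
play_rows(
  steps=[
    [[0.004,-0.009,0,0,0.003,0,0.002],[0.004,-0.009,0,0,0,0,0.002],[0,0,0,0,0,0,0.002],[0,0,0.006,0,0,0,0.002],[0,0,0.006,0,0,0,0.002],[0,0,0.003,0,0,0,0.002],[0,0,0,0,0,0,0.002],[0,0,0,0,0,0,0.002]],
  ],
)

```text
time_s: 17.95
tool_pos: [0.4188, -0.2593, 0.0362]
tool_rot: [-180.0, -0.1, 84.0]
force: [0.7, 0.4, -2.1]
grip_width: 0.0096
grasp_force: 45.0
```

Emit:
play_rows(
  steps=[
    [[0,0,0.002,0,0,0,0.002],[0,0,0.0015,0,0,0,0.002],[0,0,0,0,0,0,0.002]],
  ],
)

```text
time_s: 18.25
tool_pos: [0.4191, -0.2597, 0.0336]
tool_rot: [-180.0, -0.0, 84.0]
force: [-0.8, -0.1, 2.9]
grip_width: 0.0096
grasp_force: 45.0
```

Touched down. Releasing.

Emit:
play_rows(
  steps=[
    [[0,0,0,0,0,0,0.002],[0,0,0,0,0,0,0.02],[0,0,0,0,0,0,0.04],[0,0,0,0,0,0,0.04],[0,0,0,0,0,0,0.04],[0,0,-0.01,0,0,0,0.04],[0,0,-0.03,0,0,0,0.04],[0,0,-0.04,0,0,0,0.04],[0,0,-0.04,0,0,0,0.04],[0,0,-0.04,0,0,0,0.04],[0,0,0,0,0,0,0.04],[0,0,0,0,0,0,0.04]],
  ],
)

```text
time_s: 19.45
tool_pos: [0.4194, -0.2599, 0.1945]
tool_rot: [179.9, 0.1, 84.0]
force: [-0.4, 0.2, -0.1]
grip_width: 0.04
grasp_force: 0.0
```

Run:
```python
from h import *
from cell import *
go([.4365,-.268,.033],R.from_euler('xyz',[180,0,84],degrees=True))
A=read_camera('scene')['frame'][:,:,::-1]
cv2.imwrite('pics/g9.png',cv2.resize(A[200:340,220:380],(800,700),interpolation=2)[:600])
for n in ['carrier','prop']:print(n,[(d['p'],d['extent']) for d in silhouettes('scene',n)])
def blk(x,y,z): return cp((x,-67+y,20+z))
print('block top +y face expected',proj('scene',[blk(17,9,60),blk(-17,9,60)]).round(1))
print('fin top exp',proj('scene',[[.419,-.26,.06]]), 'foot', proj('scene',[[.419,-.26,.003]]))
```

```text
t 19.45 pos [ 0.4194 -0.2599  0.1945] rot [1.799e+02 1.000e-01 8.400e+01] F [-0.4  0.2 -0.1] w 0.04 q [ 67.   2. -39. 106.   1.  72.  22.]
shift [-0.006   0.0176  0.1615] turn [ 0.0015  0.0017 -0.0001]
carrier [(0.84, [381.8, 164.2, 404.7, 190.5]), (0.68, [292.0, 270.3, 341.7, 318.9])]
prop [(0.91, [253.7, 209.8, 281.2, 241.5]), (0.47, [246.2, 233.3, 254.8, 243.8])]
block top +y face expected [[260.9 211.9]
 [273.9 224.9]]
fin top exp [[321.23064894 275.6156878 ]] foot [[319.18961837 300.62246318]]
```

Run:
```python
from h import *
P=R.from_euler('z',-6,degrees=True).apply([(x,y,z) for x in(32,-32) for y in(38,-38) for z in (0,12)]+[(x,y,57) for x in(5,-5) for y in(20,-20)])/1000+[.4192,-.2597,.003]
q=proj('scene',P);print(q.min(0),q.max(0))
```

```text
[292.44324643 268.83269585] [345.52552232 320.15932201]
```

The silhouette extents match the carrier standing upright on the tray floor and the block fully seated, so I'm handing in.

```bash
python3 -c "
from cell import *
print(sign_off())"
```

```text
the job is handed in; nothing more can be done
None
```

I handed the job in at about 19.5 s, with no verdict shown: the block is wedged fully in the gap, and its silhouette and the carrier's upright in the tray fit the camera model to a few pixels, but I viewed 13 pictures against the limit of 10.

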